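Unstack the pressing weights and set out the glued plaque

TASK

The glue has set: take the stack of weights off the copper plaque one at a time from the top down (blue, then yellow, then red), standing each in the middle of the round tray with its own colour. When all three are put away, lay the plaque copper side up on the felt finishing board, centred between the brass lips and lengthwise along it. Set everything down rather than dropping it, tip nothing over, and leave everything released and at rest.

Things in the scene. Friction and masses are not known exactly. Their poses are not given: they have to be found in the camera images.
- plaque: the glued plaque: oblong, 140 x 64 mm and 24 mm thick, embossed copper face (top 4.5 mm) on a pale wooden backing, about 0.35 kg; at the start it lies flat on the bench, copper up, under the stack of weights. Origin: centre of its underside; x runs along its length, y across its width, z up. The raised ornament is only at its two ends and stands about 3 mm proud of the copper
- weight_blue: blue weight: plain upright steel cylinder 40 mm in diameter and 30 mm high, dark below, painted blue on its upper part and top, 0.24 to 0.33 kg; at the start the top of the stack, standing on the yellow weight. Weights may be off-centre on each other by a few mm. Origin: centre of its underside, z up along its axis; its yaw means nothing
- weight_yellow: yellow weight: plain upright steel cylinder 52 mm in diameter and 30 mm high, dark below, painted yellow on its upper part and top, 0.41 to 0.57 kg; at the start the middle of the stack, standing on the red weight and under the blue one. Weights may be off-centre on each other by a few mm. Origin: centre of its underside, z up along its axis; its yaw means nothing
- weight_red: red weight: plain upright steel cylinder 64 mm in diameter and 30 mm high, dark below, painted red on its upper part and top, 0.62 to 0.86 kg; at the start the bottom weight, standing on the middle of the plaque. Weights may be off-centre on each other by a few mm. Origin: centre of its underside, z up along its axis; its yaw means nothing
- tray_blue: tray of the blue weight: fixed round wooden dish with a blue floor, 68 mm outside diameter, 12 mm high over all; the flat floor, 60 mm across, is 8 mm above the origin and the rim stands 4 mm above the floor. Origin: centre of its underside, on the bench, z up
- tray_yellow: tray of the yellow weight: fixed round wooden dish with a yellow floor, 80 mm outside diameter, 12 mm high over all; the flat floor, 72 mm across, is 8 mm above the origin and the rim stands 4 mm above the floor. Origin: centre of its underside, on the bench, z up
- tray_red: tray of the red weight: fixed round wooden dish with a red floor, 92 mm outside diameter, 12 mm high over all; the flat floor, 84 mm across, is 8 mm above the origin and the rim stands 4 mm above the floor. Origin: centre of its underside, on the bench, z up
- board: finishing board: fixed oblong wooden board with grey felt on top, 172 x 92 mm; its flat top is 10 mm above the origin, and a brass lip, 6 mm wide and 6 mm high, runs across each of its two short ends, 160 mm clear between the lips; the long sides have no lip. Origin: centre of its underside, on the bench; x runs along its length, y across its width, z up
Mind the look-alikes: they are no part of the job. Leave any pink look-alike of the plaque alone.

How it is judged:
By the outcome, as a careful person would: the job done as asked, in the order asked, and still so for the second after the job is handed in, with the robot touching nothing.
It also fails if it takes over 109 s, if anything falls off the work surface, if the arm or the gripper's body presses on something with over 40 N, if the wrist force passes 120 N, or if a joint passes its speed limit or range.

ROBOT

A 6-joint arm with a two-finger parallel gripper is mounted at the origin on the work surface. World frame = base frame: x ahead of the robot, y to its left, z up, the work surface at z = 0. Lengths are in m, angles in rad, forces in N, time in s.
With the tool pointing down it reaches from about 0.375 to 0.9 m from the base axis. Payload 3.1 kg.
Tool frame: the origin (TCP) lies between the finger pads; the fingertips stand 17 mm ahead of it and the grasp point (between the pads) lies 2 mm behind it (robot.nose_length is the distance from the TCP to the fingertips, in m); z points along the fingers, y is the line along which they close (so a half turn about z gives the same grasp; the last joint's range is limited). The gripper opens to 87 mm and grips with 3 to 60 N. Pads are 19 mm wide; open, the fingers measure 117 mm over their backs; the gripper's body (75 mm by 190 mm) begins 51 mm behind the grasp point.
Start: joints at [1.141, 0.527, 1.433, -0, 1.181, -0.178], TCP at [0.155, 0.605, 0.24] pointing down, gripper open.
Joint ranges: [-3.08, 3.08], [-0.75, 2.2], [0.22, 2.44], [-1.43, 4.57], [0, 2.65], [-2.85, 2.85]. Speed limits (rad/s): [2.79, 2.79, 3.14, 3.14, 3.14, 3.14].

INTERFACE

Orientations are given as a unit quaternion [x, y, z, w].
In Python, from rig import robot, cams gives the robot as it stands.
- The arm moves only by the shell command python3 -m pendant 'ROWS' [FORCE]. ROWS is JSON, a list of rows, each an object with "jaw": the opening, from 0 (shut) to 1 (fully open); "linear": the shift along the tool's x, y, z in cm, a list of three; "twist": the turn about the tool's z in degrees. A call has 1 to 12 rows; each row shifts and turns the commanded pose from where the row before left it, along the tool's axes as they then stand; what a row does not reach is not made up. A row lasts 1/12 s, in which the tool goes at most 41.7 mm and 7.16 degrees, less where a joint would pass 70% of its speed; a pose out of reach is approached as far as the arm can. A call is refused whole if a number of a shift passes 4.17 or a number of a turn 7.16, either way. A call with a gripper value outside its range is refused whole. The fingers move at their own pace and stop on an object; FORCE is the grip in N (left out, the last holds). Time passes only in rows, so rows that do not move let the fingers close. It gives the time, the measured TCP pose, the force, the opening and the grip force at its end, in the units of the state.
- robot.get_obs(): the state, without advancing time (a new reading comes with each control period).
- cams.camera(name): name is "side" or "top"; returns a dict with "color" (480x640x3 uint8, blue, green, red), "depth" (480x640 float32, m along the optical axis (not along the pixel's ray), 0 where there is no reading), "fov_y" (degrees; the focal length in pixels is half the picture's height over the tangent of half this angle, whatever the lens; pixels are square), "cx", "cy" (the principal point, pixels), "k1" (the pictures are not rectified: a ray, as slopes to the right and down, at radius r is drawn at 1 + k1 r^2 times it, then the intrinsics apply), "view" (4x4, takes a point from world to camera coordinates). Camera axes: x right, y down, z forward; pixel columns grow to the right and rows downward; lengths in m; the calibration is good to about 2 mm. A picture is of the moment at which its call begins.
- robot.hand_in(): hands the job in; it is judged then, once.
The state is a dict: "time": time; "q": joint angles; "joint_velocities": joint speeds; "joint_torque": joint torques, N m; "position": TCP position; "tool_rot": TCP orientation; "ft_force": force on the tool from outside, world axes, zero at the start; "moment": the same for the moment, N m; "grip_width": finger opening in m; "grip_force": force on a finger pad.
Only numpy, scipy, OpenCV 4.12 (cv2) and the standard library are available. Lean on these libraries where they do the work, as an engineer would, in place of code of your own. Each camera call takes 0.05 s, during which the arm holds its last target. There are 200 camera calls.

## Working session

There is one attempt and no reset: what is moved stays moved. The work goes in short steps, Python scripts to look and compute and a shell command to move; the robot and the scene stay as the last step left them, time stands still between calls to the robot, and variables do not carry over. Pictures are saved under pics/ and viewed, at most 14 in all, crops included, and the job is handed in when it is done.

```bash
mkdir -p pics; ls
cat > h.py <<'E'
import numpy as np, cv2
from rig import robot, cams
def K(c):
    f=240/np.tan(np.radians(c["fov_y"])/2); return np.array([[f,0,c["cx"]],[0,f,c["cy"]],[0,0,1]]),np.array([c["k1"],0,0,0],float)
def ray(c,uv,z):
    "pixels -> world points on plane z"
    k,d=K(c); p=cv2.undistortPoints(np.array(uv,float).reshape(-1,1,2),k,d).reshape(-1,2)
    V=np.array(c["view"]);R=V[:3,:3];o=-R.T@V[:3,3]
    w=np.c_[p,np.ones(len(p))]@R
    return o+w*((z-o[2])/w[:,2])[:,None]
def pix(c,P):
    k,d=K(c);V=np.array(c["view"]);q=np.array(P,float).reshape(-1,3)@V[:3,:3].T+V[:3,3]
    return cv2.projectPoints(q,np.zeros(3),np.zeros(3),k,d)[0].reshape(-1,2)
def cloud(c):
    k,d=K(c);v,u=np.mgrid[:480,:640];p=cv2.undistortPoints(np.c_[u.ravel(),v.ravel()].astype(float).reshape(-1,1,2),k,d).reshape(-1,2)
    V=np.array(c["view"]);z=c["depth"].ravel()
    return ((np.c_[p,np.ones(len(p))]*z[:,None]-V[:3,3])@V[:3,:3]).reshape(480,640,3)
E
python3 - <<'E'
from h import *
for n in("top","side"):
    c=cams.camera(n); cv2.imwrite(f"pics/{n}0.png",c["color"]); V=np.array(c["view"]); print(n,c["fov_y"],c["k1"],-V[:3,:3].T@V[:3,3],V[:3,:3].round(2).tolist())
o=robot.get_obs();print(o)
E
```

```text
pics
top 51.287007576009245 -0.14169381547107424 [0.37676255 0.06238462 1.32290606] [[-0.01, -1.0, -0.01], [-1.0, 0.01, -0.05], [0.05, 0.01, -1.0]]
side 57.86682637262755 -0.03878432898947705 [0.21906306 0.66618123 0.66738558] [[-0.92, -0.39, -0.0], [-0.26, 0.62, -0.74], [0.29, -0.68, -0.68]]
{'time': 0.1, 'q': array([ 1.14148940e+00,  5.28404984e-01,  1.43377103e+00, -1.73400375e-05,
        1.18141461e+00, -1.78539434e-01]), 'joint_velocities': array([-0.00041208, -0.00219005, -0.00411785, -0.00157661,  0.00241876,
        0.0007371 ]), 'joint_torque': array([-2.59615399e-04, -4.40985775e+01, -1.77149999e+01,  6.34933147e-02,
        5.33717754e-02, -6.72245142e-05]), 'position': array([0.15482513, 0.60486828, 0.23865094]), 'tool_rot': array([ 1.25052142e-01,  9.92149668e-01, -9.55598971e-04, -2.91311312e-04]), 'ft_force': array([ 0.00549175,  0.76998892, -0.01297874]), 'moment': array([-0.01277871,  0.01782982,  0.00241243]), 'grip_force': 0.0, 'grip_width': 0.08726482154209242}
```

View pics/top0.png

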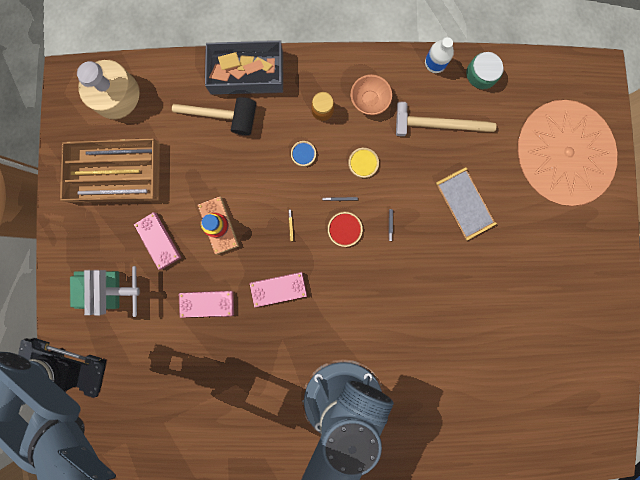

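View pics/side0.png

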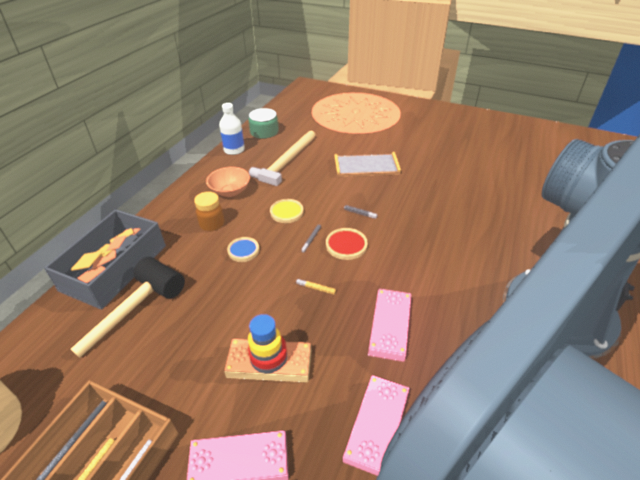

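The top view shows the stack at (212,224) on the copper plaque. The trays are at blue (303,154), yellow (364,163) and red (345,229), and the felt board is at (466,204). The plaque candidates are copper (219,226) and pink (157,241), (206,304) and (278,290). Only the copper one has wood backing and carries the weights. The side view agrees: stack at (265,345), board at (367,164).

```bash
cat > m.py <<'E'
from h import *
R={"blue":((100,130,60),(125,255,255)),"yellow":((24,140,90),(34,255,255)),"red":((174,150,60),(180,255,255)),"red2":((0,200,60),(4,255,255))}
def mask(c,n):
    h=cv2.cvtColor(c["color"],cv2.COLOR_BGR2HSV); m=cv2.inRange(h,*R[n])
    if n=="red": m|=cv2.inRange(h,*R["red2"])
    return m
def blobs(c,n,z,amin=60):
    cs,_=cv2.findContours(mask(c,n),cv2.RETR_EXTERNAL,cv2.CHAIN_APPROX_NONE)
    for k in cs:
        if cv2.contourArea(k)<amin: continue
        w=ray(c,k.reshape(-1,2),z)[:,:2].astype(np.float32)
        (x,y),r=cv2.minEnclosingCircle(w); M=cv2.moments(k)
        print(n,(int(M["m10"]/M["m00"]),int(M["m01"]/M["m00"])),"ctr",round(x,4),round(y,4),"diam",round(2*r,4),"z",z)
E
python3 - <<'E'
from m import *
for cn in("top","side"):
    c=cams.camera(cn);print(cn)
    for n,z in(("blue",.114),("yellow",.084),("red",.054)):
        blobs(c,n,.008); blobs(c,n,z)
    if cn=="top":
        P=cloud(c); h=cv2.cvtColor(c["color"],cv2.COLOR_BGR2HSV)
        print("depth z blue top",P[224,210],"board",P[204,466],"bench",P[260,330])
        # board: grey felt
        m=np.zeros((480,640),np.uint8); m[160:245,430:505]=cv2.inRange(h,(0,0,90),(180,60,255))[160:245,430:505]
        k=max(cv2.findContours(m,0,1)[0],key=cv2.contourArea); print("felt",cv2.minAreaRect(ray(c,k.reshape(-1,2),.010)[:,:2].astype(np.float32)))
        m=np.zeros((480,640),np.uint8); m[190:262,185:250]=cv2.inRange(h,(0,60,140),(25,255,255))[190:262,185:250]
        k=np.vstack([q for q in cv2.findContours(m,0,1)[0] if cv2.contourArea(q)>40]); print("plaque",cv2.minAreaRect(ray(c,k.reshape(-1,2),.024)[:,:2].astype(np.float32)))
        cr=np.hstack([cv2.resize(c["color"][180:270,180:270],(400,400),interpolation=cv2.INTER_CUBIC),cv2.resize(c["color"][160:250,425:515],(400,400),interpolation=cv2.INTER_CUBIC)])
        cv2.imwrite("pics/crop1.png",cr)
E
```

```text
top
blue (210, 221) ctr 0.478 0.3471 diam 0.0475 z 0.008
blue (302, 153) ctr 0.6568 0.0975 diam 0.0569 z 0.008
blue (433, 64) ctr 0.9142 -0.2726 diam 0.0617 z 0.008
blue (210, 221) ctr 0.4698 0.3242 diam 0.0437 z 0.114
blue (302, 153) ctr 0.6342 0.0947 diam 0.0523 z 0.114
blue (433, 64) ctr 0.8709 -0.2456 diam 0.0567 z 0.114
yellow (363, 162) ctr 0.6297 -0.0638 diam 0.0698 z 0.008
yellow (363, 162) ctr 0.615 -0.0565 diam 0.0658 z 0.084
depth z blue top [0.46355363 0.32383507 0.11546226] board [ 0.5146013  -0.33461042  0.01247763] bench [0.37175263 0.02983995 0.00291445]
felt ((0.5168221592903137, -0.33449214696884155), (0.1573510468006134, 0.0849112868309021), 26.924280166625977)
plaque ((0.4875078499317169, 0.29155513644218445), (0.15633702278137207, 0.14313483238220215), 18.80296516418457)
side
blue (262, 327) ctr 0.5142 0.2663 diam 0.0573 z 0.008
blue (242, 247) ctr 0.6594 0.0958 diam 0.0513 z 0.008
blue (231, 140) ctr 0.9422 -0.3024 diam 0.0972 z 0.008
blue (621, 95) ctr -0.2018 -1.3287 diam 1.0006 z 0.008
blue (262, 327) ctr 0.4668 0.3306 diam 0.0481 z 0.114
blue (242, 247) ctr 0.5886 0.1875 diam 0.0431 z 0.114
blue (231, 140) ctr 0.826 -0.1467 diam 0.0816 z 0.114
blue (621, 95) ctr -0.1342 -1.0081 diam 0.8397 z 0.114
yellow (262, 346) ctr 0.4993 0.2926 diam 0.0613 z 0.008
yellow (286, 209) ctr 0.6333 -0.0671 diam 0.0659 z 0.008
yellow (262, 346) ctr 0.467 0.3356 diam 0.0543 z 0.084
yellow (286, 209) ctr 0.5856 0.0174 diam 0.0583 z 0.084
```

View pics/crop1.png

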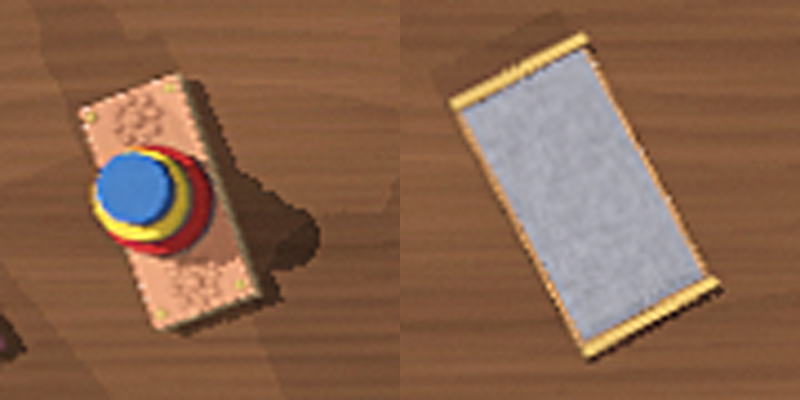

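```bash
cat >> m.py <<'E'
def tops(c,xy,z,rad,tol=.006):
    "fit circle through points of cloud near height z"
    P=cloud(c); s=(abs(P[...,2]-z)<tol)&(np.hypot(P[...,0]-xy[0],P[...,1]-xy[1])<rad)&(c["depth"]>0)
    return P[s],s
E
python3 - <<'E'
from m import *
c=cams.camera("top"); s=cams.camera("side"); h=cv2.cvtColor(c["color"],cv2.COLOR_BGR2HSV)
print("redtray hsv",h[229,345],"copper",h[207,222],h[245,222],"red w",h[232,225])
for n,cc in(("top",c),("side",s)):
    for nm,z in(("blue",.114),("yellow",.084),("red",.054)):
        Q,m=tops(cc,(.468,.325),z+.0015,.07,.005)
        (x,y),r=cv2.minEnclosingCircle(Q[:,:2].astype(np.float32)); print(n,nm,len(Q),Q[:,2].mean().round(4),"ctr",round(x,4),round(y,4),"d",round(2*r,4))
    Q,m=tops(cc,(.468,.32),.0255,.09,.005); print(n,"plaque",cv2.minAreaRect(Q[:,:2].astype(np.float32)),len(Q))
    Q,m=tops(cc,(.517,-.334),.012,.11,.0035); Q=Q[Q[:,2]>.009];print(n,"board",cv2.minAreaRect(Q[:,:2].astype(np.float32)),len(Q))
    k=cv2.inRange(cv2.cvtColor(cc["color"],cv2.COLOR_BGR2HSV),(170,150,90),(180,255,255))|cv2.inRange(cv2.cvtColor(cc["color"],cv2.COLOR_BGR2HSV),(0,190,90),(6,255,255))
    for q in cv2.findContours(k,0,1)[0]:
        if cv2.contourArea(q)>150: print(n,"red",q.mean(0).astype(int),[round(v,4) for v in np.hstack(cv2.minEnclosingCircle(ray(cc,q.reshape(-1,2),.008)[:,:2].astype(np.float32)))])
E
```

```text
redtray hsv [  2 189 201] copper [ 13 103 255] [ 11 121 222] red w [176 106  82]
top blue 184 0.1147 ctr 0.4695 0.3269 d 0.039
top yellow 90 0.0848 ctr 0.4679 0.3284 d 0.0515
top red 123 0.0548 ctr 0.4655 0.3246 d 0.063
top plaque ((0.46773290634155273, 0.32582733035087585), (0.14038395881652832, 0.06296522170305252), 19.40114974975586) 694
top board ((0.5220690369606018, -0.3455605208873749), (0.17500783503055573, 0.12063951045274734), 25.330303192138672) 1458
top red [[344 228]] [np.float64(0.4538), np.float64(-0.0087), np.float64(0.0403)]
side blue 407 0.1137 ctr 0.4718 0.3255 d 0.0411
side yellow 303 0.0842 ctr 0.4684 0.3284 d 0.0514
side red 297 0.0544 ctr 0.467 0.3267 d 0.0634
side plaque ((0.4695810377597809, 0.3253326117992401), (0.1376093626022339, 0.0660560354590416), 19.70262908935547) 1593
side board ((0.5190221667289734, -0.3351561427116394), (0.17326249182224274, 0.09577488899230957), 26.708436965942383) 871
```

The crop confirms it: the copper plaque is under the blue, yellow and red stack (left), and the felt board lies between brass lips (right). Sizes and heights match in both views:

| Item | x, y (m) | Yaw |
|---|---|---|
| Blue weight | .4707, .326 | – |
| Yellow weight | .468, .328 | – |
| Red weight | .466, .326 | – |
| Plaque | .4687, .3256 | 19.5° |
| Board | .518, −.335 | 27° |

I'm turning the tool to the plaque's width direction and moving over the stack.

```bash
cat > go.py <<'E'
import sys
from h import *
from scipy.spatial.transform import Rotation as Ro
# go.py x y z [yang_deg]: remaining move in tool axes (cm) after the twist (deg)
o=robot.get_obs(); R=Ro.from_quat(o["tool_rot"]).as_matrix()
a=np.degrees(np.arctan2(R[1,1],R[0,1])); x,y,z=map(float,sys.argv[1:4]); t=float(sys.argv[4]) if len(sys.argv)>4 else a
tw=-(t-a); R2=R@Ro.from_euler("z",tw,degrees=True).as_matrix()
print("t",round(o["time"],2),"pos",o["position"].round(4),"yang",a.round(2),"tilt",R[2,2].round(5),"| twist",round(tw,2),"then lin cm",(R2.T@(np.array([x,y,z])-o["position"])*100).round(2),"f",o["ft_force"].round(1),"grip",o["grip_width"].round(4),o["grip_force"])
E
python3 -m pendant '[{"jaw":1,"linear":[0,0,0.5],"twist":-6.8},{"jaw":1,"linear":[0,0,0.5],"twist":-6.8},{"jaw":1,"linear":[0,0,0.5],"twist":-6.8},{"jaw":1,"linear":[0,0,0.5],"twist":-6.8},{"jaw":1,"linear":[0,0,0.5],"twist":-6.7},{"jaw":1,"linear":[-1,-1.8,0],"twist":0},{"jaw":1,"linear":[-1.7,-3,0],"twist":0},{"jaw":1,"linear":[-1.7,-3,0],"twist":0},{"jaw":1,"linear":[-1.7,-3,0],"twist":0},{"jaw":1,"linear":[-1.7,-3,0],"twist":0},{"jaw":1,"linear":[-1.7,-3,0],"twist":0},{"jaw":1,"linear":[-1.7,-3,0],"twist":0}]' 20
python3 -m pendant '[{"jaw":1,"linear":[-1.7,-3,0],"twist":0},{"jaw":1,"linear":[-1.7,-3,0],"twist":0},{"jaw":1,"linear":[-1.7,-3,0],"twist":0},{"jaw":1,"linear":[-1.7,-3,0],"twist":0},{"jaw":1,"linear":[-1.7,-3,0],"twist":0},{"jaw":1,"linear":[0,0,0],"twist":0},{"jaw":1,"linear":[0,0,0],"twist":0},{"jaw":1,"linear":[0,0,0],"twist":0}]'
python3 go.py .4707 .3262 .109 109.5
```

```text
time: 1.3
position: [0.3278, 0.4551, 0.2146]
tool_rot: [-0.17, 0.985, 0.0, 0.0]
ft_force: [0.3, -0.2, -0.3]
grip_width: 0.0871
grip_force: 0.0
time: 1.97
position: [0.4567, 0.3432, 0.2144]
tool_rot: [-0.169, 0.986, 0.0, -0.001]
ft_force: [-0.0, 0.8, 0.1]
grip_width: 0.0869
grip_force: 0.0Traceback (most recent call last):
  File "go.py", line 8, in <module>
    print("t",round(o["time"],2),"pos",o["position"].round(4),"yang",a.round(2),"tilt",R[2,2].round(5),"| twist",round(tw,2),"then lin cm",(R2.T@(np.array([x,y,z])-o["position"])*100).round(2),"f",o["ft_force"].round(1),"grip",o["grip_width"].round(4),o["grip_force"])
                                                                                                                                                                                                                                   ^^^^^^^^^^^^^^^^^^^^^
AttributeError: 'float' object has no attribute 'round'
```

```bash
sed -i 's/o\["grip_width"\].round(4)/round(float(o["grip_width"]),4)/' go.py
python3 go.py .4707 .3262 .109 109.5
```

```text
t 1.97 pos [0.4567 0.3432 0.2144] yang 109.48 tilt -1.0 | twist -0.02 then lin cm [-0.77 -2.08 10.54] f [-0.   0.8  0.1] grip 0.0869 0.0
```

```bash
python3 -m pendant '[{"jaw":1,"linear":[-0.4,-1,0],"twist":0},{"jaw":1,"linear":[-0.37,-1.08,0],"twist":0},{"jaw":1,"linear":[0,0,1.5],"twist":0},{"jaw":1,"linear":[0,0,1.5],"twist":0},{"jaw":1,"linear":[0,0,1.5],"twist":0},{"jaw":1,"linear":[0,0,1.5],"twist":0},{"jaw":1,"linear":[0,0,1.5],"twist":0},{"jaw":1,"linear":[0,0,1.5],"twist":0},{"jaw":0.8,"linear":[0,0,1],"twist":0},{"jaw":0.7,"linear":[0,0,0.54],"twist":0},{"jaw":0.65,"linear":[0,0,0],"twist":0},{"jaw":0.6,"linear":[0,0,0],"twist":0}]' 20
python3 go.py .4707 .3262 .109 109.5
python3 -m pendant '[{"jaw":0.56,"linear":[0,0,0],"twist":0},{"jaw":0.53,"linear":[0,0,0],"twist":0},{"jaw":0.5,"linear":[0,0,0],"twist":0},{"jaw":0.48,"linear":[0,0,0],"twist":0},{"jaw":0.46,"linear":[0,0,0],"twist":0},{"jaw":0.44,"linear":[0,0,0],"twist":0},{"jaw":0.3,"linear":[0,0,0],"twist":0},{"jaw":0.3,"linear":[0,0,0],"twist":0},{"jaw":0.3,"linear":[0,0,0],"twist":0}]' 20
python3 go.py .658 .0967 .19
```

```text
time: 2.97
position: [0.4715, 0.3264, 0.1093]
tool_rot: [-0.17, 0.985, -0.0, 0.0]
ft_force: [0.3, 1.3, 0.3]
grip_width: 0.0677
grip_force: 0.0
t 2.97 pos [0.4715 0.3264 0.1093] yang 109.55 tilt -1.0 | twist 0.05 then lin cm [0.08 0.01 0.03] f [0.3 1.3 0.3] grip 0.0677 0.0
time: 3.72
position: [0.4714, 0.3262, 0.1094]
tool_rot: [-0.17, 0.985, -0.0, 0.0]
ft_force: [-0.4, -0.9, 1.8]
grip_width: 0.0394
grip_force: 20.0
t 3.72 pos [0.4714 0.3262 0.1094] yang 109.54 tilt -1.0 | twist -0.0 then lin cm [ -9.91 -27.87  -8.05] f [-0.4 -0.9  1.8] grip 0.0394 19.99987189192325
```

```bash
python3 -m pendant '[{"jaw":0.3,"linear":[0,0,-0.3],"twist":0},{"jaw":0.3,"linear":[0,0,-0.7],"twist":0},{"jaw":0.3,"linear":[0,0,-1],"twist":0},{"jaw":0.3,"linear":[0,0,-1.2],"twist":0},{"jaw":0.3,"linear":[0,0,-1],"twist":0},{"jaw":0.3,"linear":[-0.3,-0.8,-0.5],"twist":0},{"jaw":0.3,"linear":[-0.5,-1.5,0],"twist":0},{"jaw":0.3,"linear":[-0.8,-2.2,0],"twist":0},{"jaw":0.3,"linear":[-0.8,-2.2,0],"twist":0},{"jaw":0.3,"linear":[-0.8,-2.2,0],"twist":0},{"jaw":0.3,"linear":[-0.8,-2.2,0],"twist":0},{"jaw":0.3,"linear":[-0.8,-2.2,0],"twist":0}]' 30
python3 -m pendant '[{"jaw":0.3,"linear":[-0.8,-2.2,0],"twist":0},{"jaw":0.3,"linear":[-0.8,-2.2,0],"twist":0},{"jaw":0.3,"linear":[-0.8,-2.2,0],"twist":0},{"jaw":0.3,"linear":[-0.8,-2.2,0],"twist":0},{"jaw":0.3,"linear":[-0.8,-2.2,0],"twist":0},{"jaw":0.3,"linear":[-0.6,-1.8,0],"twist":0},{"jaw":0.3,"linear":[-0.3,-1,0],"twist":0},{"jaw":0.3,"linear":[0,0,0],"twist":0},{"jaw":0.3,"linear":[0,0,0],"twist":0}]'
python3 go.py .658 .0967 .0334
python3 - <<'E'
from m import *
for cn in("side",):
    c=cams.camera(cn); cv2.imwrite("pics/s1.png",c["color"])
    for n,z in(("yellow",.084),("red",.054)):
        Q,m=tops(c,(.468,.325),z+.0005,.07,.005);print(n,len(Q),cv2.minEnclosingCircle(Q[:,:2].astype(np.float32)))
    Q,m=tops(c,(.656,.096),.155,.05,.02); print("held",Q[:,2].max(),len(Q))
E
```

```text
time: 4.72
position: [0.5618, 0.2155, 0.1564]
tool_rot: [-0.17, 0.986, -0.0, 0.0]
ft_force: [0.1, -0.8, -3.4]
grip_width: 0.039
grip_force: 30.0
time: 5.47
position: [0.6527, 0.1032, 0.1559]
tool_rot: [-0.169, 0.986, 0.0, -0.001]
ft_force: [0.3, 0.2, -3.2]
grip_width: 0.0391
grip_force: 30.0
t 5.47 pos [0.6527 0.1032 0.1559] yang 109.47 tilt -1.0 | twist -0.0 then lin cm [-0.3  -0.8  12.25] f [ 0.3  0.2 -3.2] grip 0.0391 29.999891985207796
yellow 693 ((0.47057920694351196, 0.3276287019252777), 0.026859646663069725)
red 311 ((0.4673105776309967, 0.32680776715278625), 0.03141171112656593)
held 0.1633281733284453 229
```

View pics/s1.png

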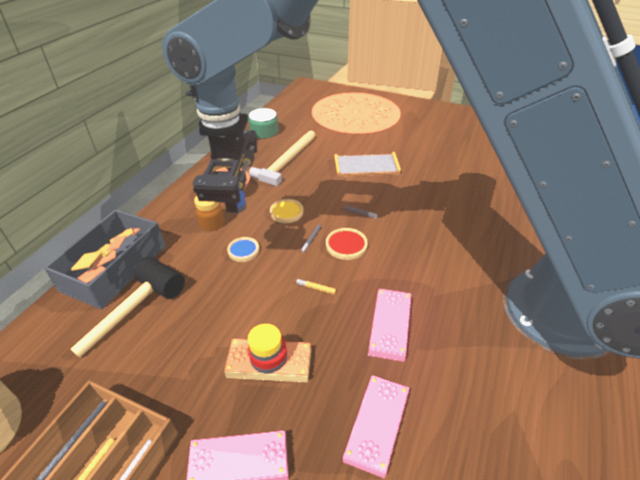

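The side view shows blue held at (235,200), with the stack at (265,350) undisturbed. I'm lowering blue into its tray.

```bash
python3 -m pendant '[{"jaw":0.3,"linear":[-0.15,-0.4,0],"twist":0},{"jaw":0.3,"linear":[-0.15,-0.4,0.8],"twist":0},{"jaw":0.3,"linear":[0,0,1.5],"twist":0},{"jaw":0.3,"linear":[0,0,1.6],"twist":0},{"jaw":0.3,"linear":[0,0,1.6],"twist":0},{"jaw":0.3,"linear":[0,0,1.6],"twist":0},{"jaw":0.3,"linear":[0,0,1.6],"twist":0},{"jaw":0.3,"linear":[0,0,1.4],"twist":0},{"jaw":0.3,"linear":[0,0,1],"twist":0},{"jaw":0.3,"linear":[0,0,0.6],"twist":0},{"jaw":0.3,"linear":[0,0,0.2],"twist":0},{"jaw":0.3,"linear":[0,0,0],"twist":0}]'
python3 go.py .658 .0967 .0334
python3 -m pendant '[{"jaw":0.3,"linear":[0,0,0.1],"twist":0},{"jaw":0.3,"linear":[0,0,0],"twist":0}]'
python3 go.py .658 .0967 .0334
```

```text
time: 6.52
position: [0.6588, 0.0969, 0.0368]
tool_rot: [-0.17, 0.985, 0.0, -0.0]
ft_force: [0.2, 0.0, -3.5]
grip_width: 0.039
grip_force: 30.0
t 6.52 pos [0.6588 0.0969 0.0368] yang 109.54 tilt -1.0 | twist -0.0 then lin cm [0.08 0.01 0.34] f [ 0.2  0.  -3.5] grip 0.039 29.999847463332117
time: 6.68
position: [0.6595, 0.0968, 0.037]
tool_rot: [-0.17, 0.986, -0.0, 0.001]
ft_force: [-0.6, 0.4, -3.1]
grip_width: 0.0394
grip_force: 30.0
t 6.68 pos [0.6595 0.0968 0.037 ] yang 109.53 tilt -1.0 | twist -0.0 then lin cm [0.15 0.05 0.36] f [-0.6  0.4 -3.1] grip 0.0394 29.99981292989105
```

```bash
python3 -m pendant '[{"jaw":0.3,"linear":[0,0,0.1],"twist":0},{"jaw":0.3,"linear":[0,0,0.1],"twist":0},{"jaw":0.3,"linear":[0,0,0],"twist":0}]'
python3 -m pendant '[{"jaw":0.3,"linear":[0,0,0.1],"twist":0},{"jaw":0.3,"linear":[0,0,0],"twist":0}]'
```

```text
time: 6.93
position: [0.6589, 0.0967, 0.0344]
tool_rot: [-0.17, 0.986, -0.0, 0.0]
ft_force: [0.0, 0.2, -2.3]
grip_width: 0.0394
grip_force: 30.0
time: 7.1
position: [0.659, 0.0968, 0.0335]
tool_rot: [-0.17, 0.986, -0.0, 0.0]
ft_force: [0.2, -0.2, -1.6]
grip_width: 0.0393
grip_force: 30.0
```

```bash
python3 -m pendant '[{"jaw":0.3,"linear":[0,0,0.1],"twist":0},{"jaw":0.3,"linear":[0,0,0],"twist":0}]'
```

```text
time: 7.27
position: [0.659, 0.0968, 0.0334]
tool_rot: [-0.17, 0.986, -0.0, 0.0]
ft_force: [-0.8, -0.1, 3.7]
grip_width: 0.0395
grip_force: 30.0
```

Contact. I'm releasing, rising, and returning towards the stack for yellow.

```bash
python3 -m pendant '[{"jaw":0.47,"linear":[0,0,0],"twist":0},{"jaw":0.5,"linear":[0,0,0],"twist":0},{"jaw":0.6,"linear":[0,0,0],"twist":0},{"jaw":0.7,"linear":[0,0,0],"twist":0},{"jaw":0.7,"linear":[0,0,-0.5],"twist":0},{"jaw":0.7,"linear":[0,0,-1.5],"twist":0},{"jaw":0.8,"linear":[0,0,-3],"twist":0},{"jaw":1,"linear":[0,0,-3.5],"twist":0},{"jaw":1,"linear":[0,0,-3.5],"twist":0},{"jaw":1,"linear":[0,0,-2],"twist":0},{"jaw":1,"linear":[0.5,1.5,0],"twist":0},{"jaw":1,"linear":[1,3,0],"twist":0}]' 20
python3 -m pendant '[{"jaw":1,"linear":[1,3,0],"twist":0},{"jaw":1,"linear":[1,3,0],"twist":0},{"jaw":1,"linear":[1,3,0],"twist":0},{"jaw":1,"linear":[1,3,0],"twist":0},{"jaw":1,"linear":[1,3,0],"twist":0},{"jaw":1,"linear":[1,3,0],"twist":0},{"jaw":1,"linear":[1,3,0],"twist":0},{"jaw":1,"linear":[0,0,0],"twist":0},{"jaw":1,"linear":[0,0,0],"twist":0}]'
python3 go.py .469 .328 .079 109.5
python3 - <<'E'
from m import *
for cn in("top","side"):
    c=cams.camera(cn); print(cn)
    Q,m=tops(c,(.468,.325),.0845,.05,.005);print(len(Q),cv2.minEnclosingCircle(Q[:,:2].astype(np.float32)))
    Q,m=tops(c,(.658,.097),.0385,.05,.004);print(len(Q),cv2.minEnclosingCircle(Q[:,:2].astype(np.float32)))
E
```

```text
time: 8.27
position: [0.6329, 0.1322, 0.1744]
tool_rot: [-0.168, 0.986, -0.001, 0.004]
ft_force: [0.4, 1.4, -0.2]
grip_width: 0.0856
grip_force: 0.0
time: 9.02
position: [0.4911, 0.31, 0.1714]
tool_rot: [-0.171, 0.985, -0.0, -0.001]
ft_force: [0.0, -0.1, -0.0]
grip_width: 0.0869
grip_force: 0.0
t 9.02 pos [0.4911 0.31   0.1714] yang 109.75 tilt -1.0 | twist 0.25 then lin cm [1.46 2.44 9.25] f [ 0.  -0.1 -0. ] grip 0.0869 0.0
top
13 ((0.4692853093147278, 0.3079445958137512), 0.009356323629617691)
161 ((0.6564594507217407, 0.09685160219669342), 0.019909832626581192)
side
686 ((0.470050185918808, 0.32696783542633057), 0.026951516047120094)
0 ((0.0, 0.0), 0.0)
```

```bash
python3 -m pendant '[{"jaw":1,"linear":[0.7,1.2,0],"twist":0.2},{"jaw":1,"linear":[0.75,1.25,0.5],"twist":0},{"jaw":1,"linear":[0,0,1.5],"twist":0},{"jaw":1,"linear":[0,0,1.5],"twist":0},{"jaw":1,"linear":[0,0,1.5],"twist":0},{"jaw":1,"linear":[0,0,1.5],"twist":0},{"jaw":1,"linear":[0,0,1.5],"twist":0},{"jaw":0.9,"linear":[0,0,0.8],"twist":0},{"jaw":0.8,"linear":[0,0,0.4],"twist":0},{"jaw":0.75,"linear":[0,0,0],"twist":0},{"jaw":0.72,"linear":[0,0,0],"twist":0},{"jaw":0.69,"linear":[0,0,0],"twist":0}]' 25
python3 go.py .469 .328 .0794 109.5
python3 -m pendant '[{"jaw":0.67,"linear":[0,0,0],"twist":0},{"jaw":0.65,"linear":[0,0,0],"twist":0},{"jaw":0.63,"linear":[0,0,0],"twist":0},{"jaw":0.61,"linear":[0,0,0],"twist":0},{"jaw":0.59,"linear":[0,0,0],"twist":0},{"jaw":0.57,"linear":[0,0,0],"twist":0},{"jaw":0.45,"linear":[0,0,0],"twist":0},{"jaw":0.4,"linear":[0,0,0],"twist":0},{"jaw":0.4,"linear":[0,0,0],"twist":0}]' 25
python3 go.py .6315 -.0655 .19
```

```text
time: 10.12
position: [0.4722, 0.3271, 0.0809]
tool_rot: [-0.168, 0.986, 0.0, 0.001]
ft_force: [0.5, 0.8, -1.3]
grip_width: 0.064
grip_force: 0.0
t 10.12 pos [0.4722 0.3271 0.0809] yang 109.32 tilt -1.0 | twist -0.18 then lin cm [0.28 0.19 0.14] f [ 0.5  0.8 -1.3] grip 0.064 0.0
time: 10.87
position: [0.4715, 0.3281, 0.0806]
tool_rot: [-0.168, 0.986, 0.001, 0.0]
ft_force: [-1.7, 4.5, 3.7]
grip_width: 0.0511
grip_force: 25.0
t 10.87 pos [0.4715 0.3281 0.0806] yang 109.29 tilt -1.0 | twist -0.0 then lin cm [ -2.11 -42.42 -11.01] f [-1.7  4.5  3.7] grip 0.0511 25.000076293945312
```

```bash
python3 -m pendant '[{"jaw":0.4,"linear":[0,0,-0.2],"twist":0},{"jaw":0.4,"linear":[0,0,-0.6],"twist":0},{"jaw":0.4,"linear":[0,0,-1],"twist":0},{"jaw":0.4,"linear":[0,0,-1.3],"twist":0},{"jaw":0.4,"linear":[0,0,-1.3],"twist":0},{"jaw":0.4,"linear":[0,-0.7,-1],"twist":0},{"jaw":0.4,"linear":[-0.1,-1.5,-0.6],"twist":0},{"jaw":0.4,"linear":[-0.1,-2.2,0],"twist":0},{"jaw":0.4,"linear":[-0.1,-2.2,0],"twist":0},{"jaw":0.4,"linear":[-0.1,-2.2,0],"twist":0},{"jaw":0.4,"linear":[-0.1,-2.2,0],"twist":0},{"jaw":0.4,"linear":[-0.1,-2.2,0],"twist":0}]' 40
python3 -m pendant '[{"jaw":0.4,"linear":[-0.1,-2.2,0],"twist":0},{"jaw":0.4,"linear":[-0.1,-2.2,0],"twist":0},{"jaw":0.4,"linear":[-0.1,-2.2,0],"twist":0},{"jaw":0.4,"linear":[-0.1,-2.2,0],"twist":0},{"jaw":0.4,"linear":[-0.1,-2.2,0],"twist":0},{"jaw":0.4,"linear":[-0.1,-2.2,0],"twist":0},{"jaw":0.4,"linear":[-0.1,-2.2,0],"twist":0},{"jaw":0.4,"linear":[-0.1,-2.2,0],"twist":0},{"jaw":0.4,"linear":[-0.1,-2.2,0],"twist":0},{"jaw":0.4,"linear":[-0.1,-2.2,0],"twist":0},{"jaw":0.4,"linear":[0,-2.2,0],"twist":0},{"jaw":0.4,"linear":[0,-2.2,0],"twist":0}]'
python3 -m pendant '[{"jaw":0.4,"linear":[0,-1.3,0],"twist":0},{"jaw":0.4,"linear":[0,-0.6,0],"twist":0},{"jaw":0.4,"linear":[0,0,0],"twist":0},{"jaw":0.4,"linear":[0,0,0],"twist":0}]'
python3 go.py .633 -.0655 .0346
```

```text
time: 11.87
position: [0.5211, 0.2025, 0.1405]
tool_rot: [-0.168, 0.986, -0.0, -0.0]
ft_force: [0.7, -0.5, -4.8]
grip_width: 0.0514
grip_force: 40.0
time: 12.87
position: [0.6174, -0.0433, 0.1403]
tool_rot: [-0.168, 0.986, -0.0, -0.001]
ft_force: [1.0, -0.2, -5.4]
grip_width: 0.0512
grip_force: 40.0
time: 13.2
position: [0.6232, -0.0588, 0.14]
tool_rot: [-0.168, 0.986, 0.001, -0.001]
ft_force: [-0.0, 0.1, -5.6]
grip_width: 0.0514
grip_force: 40.0
t 13.2 pos [ 0.6232 -0.0588  0.14  ] yang 109.3 tilt -1.0 | twist -0.0 then lin cm [-0.71 -0.97 10.53] f [-0.   0.1 -5.6] grip 0.0514 39.996297955513
```

```bash
python3 -m pendant '[{"jaw":0.4,"linear":[-0.35,-0.5,0],"twist":0},{"jaw":0.4,"linear":[-0.35,-0.45,0.6],"twist":0},{"jaw":0.4,"linear":[0,0,1.3],"twist":0},{"jaw":0.4,"linear":[0,0,1.6],"twist":0},{"jaw":0.4,"linear":[0,0,1.6],"twist":0},{"jaw":0.4,"linear":[0,0,1.6],"twist":0},{"jaw":0.4,"linear":[0,0,1.4],"twist":0},{"jaw":0.4,"linear":[0,0,1],"twist":0},{"jaw":0.4,"linear":[0,0,0.7],"twist":0},{"jaw":0.4,"linear":[0,0,0.4],"twist":0},{"jaw":0.4,"linear":[0,0,0],"twist":0},{"jaw":0.4,"linear":[0,0,0],"twist":0}]'
python3 go.py .633 -.0655 .0346
python3 -m pendant '[{"jaw":0.4,"linear":[0,0,0.1],"twist":0},{"jaw":0.4,"linear":[0,0,0],"twist":0}]'
```

```text
time: 14.2
position: [0.6343, -0.066, 0.0385]
tool_rot: [-0.168, 0.986, -0.0, 0.0]
ft_force: [-0.4, -0.4, -5.1]
grip_width: 0.0511
grip_force: 40.0
t 14.2 pos [ 0.6343 -0.066   0.0385] yang 109.34 tilt -1.0 | twist -0.0 then lin cm [0.11 0.09 0.39] f [-0.4 -0.4 -5.1] grip 0.0511 39.99635696411133
time: 14.37
position: [0.6344, -0.0662, 0.0379]
tool_rot: [-0.168, 0.986, -0.0, 0.001]
ft_force: [-0.4, 0.2, -5.2]
grip_width: 0.051
grip_force: 40.0
```

```bash
python3 -m pendant '[{"jaw":0.4,"linear":[0.1,0,0.1],"twist":0},{"jaw":0.4,"linear":[0,0,0.1],"twist":0},{"jaw":0.4,"linear":[0,0,0],"twist":0}]'
python3 -m pendant '[{"jaw":0.4,"linear":[0,0,0.1],"twist":0},{"jaw":0.4,"linear":[0,0,0],"twist":0}]'
```

```text
time: 14.62
position: [0.6328, -0.0664, 0.0352]
tool_rot: [-0.168, 0.986, 0.0, -0.0]
ft_force: [-0.1, 0.3, -4.8]
grip_width: 0.0512
grip_force: 40.0
time: 14.78
position: [0.6329, -0.0664, 0.0347]
tool_rot: [-0.168, 0.986, -0.0, 0.0]
ft_force: [-0.1, 0.7, -1.3]
grip_width: 0.0515
grip_force: 40.0
```

```bash
python3 -m pendant '[{"jaw":0.4,"linear":[0,0,0.1],"twist":0},{"jaw":0.4,"linear":[0,0,0],"twist":0}]'
python3 -m pendant '[{"jaw":0.59,"linear":[0,0,0],"twist":0},{"jaw":0.63,"linear":[0,0,0],"twist":0},{"jaw":0.7,"linear":[0,0,0],"twist":0},{"jaw":0.78,"linear":[0,0,0],"twist":0},{"jaw":0.78,"linear":[0,0,-0.5],"twist":0},{"jaw":0.8,"linear":[0,0,-1.5],"twist":0},{"jaw":0.9,"linear":[0,0,-3],"twist":0},{"jaw":1,"linear":[0,0,-3.5],"twist":0},{"jaw":1,"linear":[0,0,-2],"twist":0},{"jaw":1,"linear":[0,1.5,0],"twist":0},{"jaw":1,"linear":[0.1,3,0],"twist":0},{"jaw":1,"linear":[0.2,3.3,0],"twist":0}]' 25
python3 -m pendant '[{"jaw":1,"linear":[0.2,3.3,0],"twist":0},{"jaw":1,"linear":[0.2,3.3,0],"twist":0},{"jaw":1,"linear":[0.2,3.3,0],"twist":0},{"jaw":1,"linear":[0.2,3.3,0],"twist":0},{"jaw":1,"linear":[0.2,3.3,0],"twist":0},{"jaw":1,"linear":[0.2,3.3,0],"twist":0},{"jaw":1,"linear":[0.2,3.3,0],"twist":0},{"jaw":1,"linear":[0.2,3.3,0],"twist":0},{"jaw":1,"linear":[0.2,3.3,0],"twist":0},{"jaw":1,"linear":[0,0,0],"twist":0},{"jaw":1,"linear":[0,0,0],"twist":0}]'
python3 go.py .467 .326 .0494 109.5
python3 - <<'E'
from m import *
for cn in("top","side"):
    c=cams.camera(cn); print(cn); cv2.imwrite(f"pics/{cn}2.png",c["color"])
    for nm,xy,z in(("red",(.468,.325),.0545),("blue",(.658,.097),.0385),("yel",(.6315,-.0655),.0385)):
        Q,m=tops(c,xy,z,.05,.004);print(nm,len(Q),cv2.minEnclosingCircle(Q[:,:2].astype(np.float32)))
    Q,m=tops(c,(.468,.325),.0245,.09,.005); print("plaque",cv2.minAreaRect(Q[:,:2].astype(np.float32)),len(Q))
E
```

```text
time: 14.95
position: [0.633, -0.0664, 0.0346]
tool_rot: [-0.168, 0.986, -0.0, 0.0]
ft_force: [-2.3, 0.7, 5.2]
grip_width: 0.0507
grip_force: 40.0
time: 15.95
position: [0.6046, 0.0062, 0.1385]
tool_rot: [-0.167, 0.986, -0.0, 0.001]
ft_force: [-0.8, 0.2, -0.7]
grip_width: 0.086
grip_force: 0.0
time: 16.87
position: [0.4871, 0.2823, 0.1376]
tool_rot: [-0.17, 0.985, -0.0, -0.001]
ft_force: [0.3, -0.9, 0.4]
grip_width: 0.0871
grip_force: 0.0
t 16.87 pos [0.4871 0.2823 0.1376] yang 109.57 tilt -1.0 | twist 0.07 then lin cm [0.43 4.8  8.82] f [ 0.3 -0.9  0.4] grip 0.0871 0.0
top
red 7 ((0.46042951941490173, 0.34269267320632935), 0.008468222804367542)
blue 166 ((0.6568536758422852, 0.09666021913290024), 0.01993955485522747)
yel 259 ((0.6302082538604736, -0.06692524254322052), 0.026218798011541367)
plaque ((0.0, 0.0), (0.0, 0.0), 0.0) 0
side
red 991 ((0.46837151050567627, 0.32571786642074585), 0.03267302364110947)
blue 47 ((0.6660783290863037, 0.10257281363010406), 0.017839182168245316)
yel 154 ((0.6312574744224548, -0.06692002713680267), 0.026602281257510185)
plaque ((0.469529390335083, 0.32481473684310913), (0.13824322819709778, 0.06628138571977615), 19.41811752319336) 1611
```

View pics/side2.png

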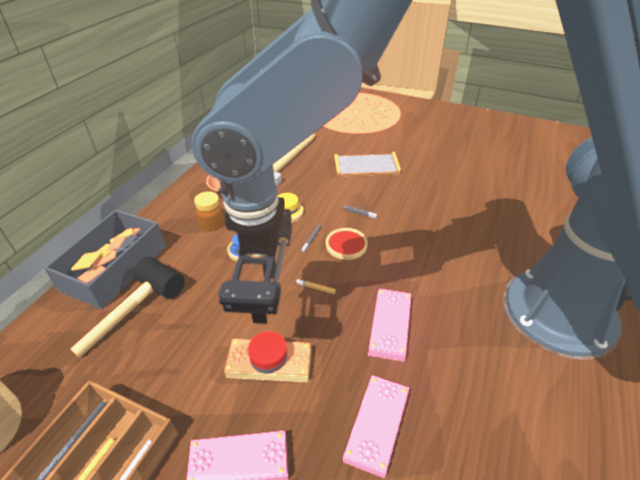

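Yellow and blue stand in their trays. Red is alone on the plaque at (268,350). I'm grasping red.

```bash
python3 -m pendant '[{"jaw":1,"linear":[0.2,1.6,0],"twist":0},{"jaw":1,"linear":[0.2,2,0],"twist":0},{"jaw":1,"linear":[0.05,1.2,0.5],"twist":0},{"jaw":1,"linear":[0,0,1.5],"twist":0},{"jaw":1,"linear":[0,0,1.5],"twist":0},{"jaw":1,"linear":[0,0,1.5],"twist":0},{"jaw":1,"linear":[0,0,1.5],"twist":0},{"jaw":1,"linear":[0,0,1.2],"twist":0},{"jaw":1,"linear":[0,0,0.7],"twist":0},{"jaw":0.95,"linear":[0,0,0.4],"twist":0},{"jaw":0.9,"linear":[0,0,0],"twist":0},{"jaw":0.87,"linear":[0,0,0],"twist":0}]' 30
python3 go.py .467 .326 .0495 109.5
python3 -m pendant '[{"jaw":0.84,"linear":[0,0,0],"twist":0},{"jaw":0.82,"linear":[0,0,0],"twist":0},{"jaw":0.8,"linear":[0,0,0],"twist":0},{"jaw":0.78,"linear":[0,0,0],"twist":0},{"jaw":0.76,"linear":[0,0,0],"twist":0},{"jaw":0.74,"linear":[0,0,0],"twist":0},{"jaw":0.72,"linear":[0,0,0],"twist":0},{"jaw":0.6,"linear":[0,0,0],"twist":0},{"jaw":0.55,"linear":[0,0,0],"twist":0},{"jaw":0.55,"linear":[0,0,0],"twist":0}]' 35
python3 go.py .4555 -.0095 .19
```

```text
time: 17.97
position: [0.4692, 0.3243, 0.0503]
tool_rot: [-0.168, 0.986, 0.0, 0.0]
ft_force: [0.8, 0.2, 0.4]
grip_width: 0.0786
grip_force: 0.0
t 17.97 pos [0.4692 0.3243 0.0503] yang 109.31 tilt -1.0 | twist -0.19 then lin cm [0.15 0.23 0.08] f [0.8 0.2 0.4] grip 0.0786 0.0
time: 18.8
position: [0.4686, 0.3257, 0.0505]
tool_rot: [-0.167, 0.986, 0.001, 0.0]
ft_force: [-1.3, 4.4, 1.4]
grip_width: 0.0632
grip_force: 35.0
t 18.8 pos [0.4686 0.3257 0.0505] yang 109.27 tilt -1.0 | twist -0.0 then lin cm [ 12.28 -31.18 -14.02] f [-1.3  4.4  1.4] grip 0.0632 34.99987185001373
```

```bash
python3 -m pendant '[{"jaw":0.55,"linear":[0,0,-0.2],"twist":0},{"jaw":0.55,"linear":[0,0,-0.6],"twist":0},{"jaw":0.55,"linear":[0,0,-1],"twist":0},{"jaw":0.55,"linear":[0,0,-1.2],"twist":0},{"jaw":0.55,"linear":[0,0,-1.2],"twist":0},{"jaw":0.55,"linear":[0.2,-0.6,-1],"twist":0},{"jaw":0.55,"linear":[0.5,-1.2,-0.6],"twist":0},{"jaw":0.55,"linear":[0.8,-2,0],"twist":0},{"jaw":0.55,"linear":[0.8,-2,0],"twist":0},{"jaw":0.55,"linear":[0.8,-2,0],"twist":0},{"jaw":0.55,"linear":[0.8,-2,0],"twist":0},{"jaw":0.55,"linear":[0.8,-2,0],"twist":0}]' 55
python3 -m pendant '[{"jaw":0.55,"linear":[0.8,-2,0],"twist":0},{"jaw":0.55,"linear":[0.8,-2,0],"twist":0},{"jaw":0.55,"linear":[0.8,-2,0],"twist":0},{"jaw":0.55,"linear":[0.8,-2,0],"twist":0},{"jaw":0.55,"linear":[0.8,-2,0],"twist":0},{"jaw":0.55,"linear":[0.8,-2,0],"twist":0},{"jaw":0.55,"linear":[0.8,-2,0],"twist":0},{"jaw":0.55,"linear":[0.7,-2,0],"twist":0},{"jaw":0.55,"linear":[0.5,-1.2,0],"twist":0},{"jaw":0.55,"linear":[0.2,-0.6,0],"twist":0},{"jaw":0.55,"linear":[0,0,0],"twist":0},{"jaw":0.55,"linear":[0,0,0],"twist":0}]'
python3 go.py .4545 -.01 .0345
python3 - <<'E'
from m import *
c=cv2.imread("pics/side0.png"); s=cams.camera("side"); h=cv2.cvtColor(c,cv2.COLOR_BGR2HSV); print(h[244,347])
k=cv2.inRange(h,(0,150,90),(8,255,255))|cv2.inRange(h,(170,150,90),(180,255,255))
for q in cv2.findContours(k[:, :400].copy(),0,1)[0]:
    if cv2.contourArea(q)>150: print(q.mean(0).astype(int),cv2.minEnclosingCircle(ray(s,q.reshape(-1,2),.008)[:,:2].astype(np.float32)))
Q,m=tops(s,(.47,.325),.0245,.09,.005); print("plaque side",cv2.minAreaRect(Q[:,:2].astype(np.float32)),len(Q))
t=cams.camera("top");Q,m=tops(t,(.47,.325),.0245,.09,.005); print("plaque top",cv2.minAreaRect(Q[:,:2].astype(np.float32)),len(Q))
E
```

```text
time: 19.8
position: [0.4628, 0.1953, 0.1087]
tool_rot: [-0.168, 0.986, -0.0, -0.0]
ft_force: [0.5, -0.7, -7.7]
grip_width: 0.0631
grip_force: 55.0
time: 20.8
position: [0.4561, 0.006, 0.1085]
tool_rot: [-0.167, 0.986, 0.0, -0.0]
ft_force: [-0.5, -0.1, -6.8]
grip_width: 0.063
grip_force: 55.0
t 20.8 pos [0.4561 0.006  0.1085] yang 109.25 tilt -1.0 | twist -0.0 then lin cm [ 0.68 -1.46  7.4 ] f [-0.5 -0.1 -6.8] grip 0.063 54.9944794178009
[  2 182 238]
[[268 355]] ((0.4817943274974823, 0.30538082122802734), 0.03740187734365463)
[[346 242]] ((0.4555470049381256, -0.012445282191038132), 0.03956049680709839)
plaque side ((0.46950894594192505, 0.32425856590270996), (0.13795505464076996, 0.06551176309585571), 19.37801170349121) 2648
plaque top ((0.4742800295352936, 0.3269374966621399), (0.12720109522342682, 0.06212441623210907), 20.611371994018555) 920
```

```bash
python3 -m pendant '[{"jaw":0.55,"linear":[0.3,-0.8,0],"twist":0},{"jaw":0.55,"linear":[0.3,-0.75,0.5],"twist":0},{"jaw":0.55,"linear":[0,0,1.2],"twist":0},{"jaw":0.55,"linear":[0,0,1.4],"twist":0},{"jaw":0.55,"linear":[0,0,1.4],"twist":0},{"jaw":0.55,"linear":[0,0,1.2],"twist":0},{"jaw":0.55,"linear":[0,0,0.8],"twist":0},{"jaw":0.55,"linear":[0,0,0.5],"twist":0},{"jaw":0.55,"linear":[0,0,0],"twist":0},{"jaw":0.55,"linear":[0,0,0],"twist":0}]'
python3 go.py .4555 -.0105 .0345
python3 -m pendant '[{"jaw":0.55,"linear":[0,0,0.1],"twist":0},{"jaw":0.55,"linear":[0,0,0],"twist":0}]'
```

```text
time: 21.73
position: [0.456, -0.0104, 0.038]
tool_rot: [-0.168, 0.986, -0.0, -0.0]
ft_force: [0.4, -1.4, -7.2]
grip_width: 0.0628
grip_force: 55.0
t 21.73 pos [ 0.456  -0.0104  0.038 ] yang 109.34 tilt -1.0 | twist -0.0 then lin cm [0.05 0.01 0.35] f [ 0.4 -1.4 -7.2] grip 0.0628 54.99454915523529
time: 21.9
position: [0.4563, -0.0104, 0.0376]
tool_rot: [-0.168, 0.986, -0.0, 0.001]
ft_force: [0.0, 0.7, -6.9]
grip_width: 0.0631
grip_force: 55.0
```

```bash
python3 -m pendant '[{"jaw":0.55,"linear":[0,0,0.1],"twist":0},{"jaw":0.55,"linear":[0,0,0.1],"twist":0},{"jaw":0.55,"linear":[0,0,0],"twist":0}]'
python3 -m pendant '[{"jaw":0.55,"linear":[0,0,0.1],"twist":0},{"jaw":0.55,"linear":[0,0,0],"twist":0}]'
```

```text
time: 22.15
position: [0.456, -0.0103, 0.0353]
tool_rot: [-0.168, 0.986, -0.0, 0.0]
ft_force: [0.2, -0.1, -7.3]
grip_width: 0.0631
grip_force: 55.0
time: 22.32
position: [0.456, -0.0103, 0.0345]
tool_rot: [-0.168, 0.986, -0.0, 0.0]
ft_force: [-0.6, 0.3, -2.3]
grip_width: 0.0633
grip_force: 55.0
```

Red is touching the floor. I'm giving it a last nudge, then releasing and rising clear for a look.

```bash
python3 -m pendant '[{"jaw":0.55,"linear":[0,0,0.05],"twist":0},{"jaw":0.55,"linear":[0,0,0],"twist":0}]'
python3 -m pendant '[{"jaw":0.73,"linear":[0,0,0],"twist":0},{"jaw":0.77,"linear":[0,0,0],"twist":0},{"jaw":0.85,"linear":[0,0,0],"twist":0},{"jaw":0.95,"linear":[0,0,0],"twist":0},{"jaw":0.95,"linear":[0,0,-0.5],"twist":0},{"jaw":0.95,"linear":[0,0,-1.5],"twist":0},{"jaw":1,"linear":[0,0,-3],"twist":0},{"jaw":1,"linear":[0,0,-3.5],"twist":0},{"jaw":1,"linear":[0,0,-2],"twist":0},{"jaw":1,"linear":[-0.6,1.5,0],"twist":0},{"jaw":1,"linear":[-1.2,2.8,0],"twist":0},{"jaw":1,"linear":[-1.2,2.8,0],"twist":0}]' 25
python3 -m pendant '[{"jaw":1,"linear":[-1.2,2.8,0],"twist":0},{"jaw":1,"linear":[-1.2,2.8,0],"twist":0},{"jaw":1,"linear":[-1.2,2.8,0],"twist":0},{"jaw":1,"linear":[0,0,0],"twist":0}]'
python3 - <<'E'
from m import *
from scipy.spatial import ConvexHull
for cn in("top","side"):
    c=cams.camera(cn); print(cn); cv2.imwrite(f"pics/{cn}3.png",c["color"])
    for nm,xy,z in(("red",(.455,-.01),.0385),("blue",(.658,.097),.0385),("yel",(.6315,-.0655),.0385)):
        Q,m=tops(c,xy,z,.05,.004);print(nm,len(Q),cv2.minEnclosingCircle(Q[:,:2].astype(np.float32)))
    Q,m=tops(c,(.468,.325),.0245,.09,.005); print("plaque",cv2.minAreaRect(Q[:,:2].astype(np.float32)),len(Q),Q[:,2].mean())
    Q,m=tops(c,(.518,-.334),.0165,.11,.004 if cn=="side" else .003); print("lips",cv2.minAreaRect(Q[:,:2].astype(np.float32)),len(Q))
    h=cv2.cvtColor(c["color"],cv2.COLOR_BGR2HSV); P=cloud(c)
    m=(cv2.inRange(h,(0,0,90),(180,60,255))>0)&(np.hypot(P[...,0]-.518,P[...,1]+.334)<.11); k=max(cv2.findContours(m.astype(np.uint8),0,1)[0],key=cv2.contourArea)
    print("felt",cv2.minAreaRect(ray(c,k.reshape(-1,2),.010)[:,:2].astype(np.float32)))
E
python3 go.py .469 .325 .024 109.5
```

```text
time: 22.48
position: [0.456, -0.0103, 0.0344]
tool_rot: [-0.168, 0.986, -0.0, 0.0]
ft_force: [-0.1, -0.8, 4.3]
grip_width: 0.0627
grip_force: 55.0
time: 23.48
position: [0.4613, 0.0668, 0.1397]
tool_rot: [-0.166, 0.986, -0.0, 0.001]
ft_force: [0.5, 0.5, -0.1]
grip_width: 0.0867
grip_force: 0.0
time: 23.82
position: [0.4671, 0.1621, 0.1391]
tool_rot: [-0.17, 0.985, 0.001, 0.001]
ft_force: [0.4, 0.2, -0.4]
grip_width: 0.0872
grip_force: 0.0
top
red 420 ((0.4539240002632141, -0.009780160151422024), 0.03175509721040726)
blue 158 ((0.6569566130638123, 0.09690802544355392), 0.019984522834420204)
yel 272 ((0.6294640898704529, -0.06786750257015228), 0.026493482291698456)
plaque ((0.4673960208892822, 0.3253329396247864), (0.1399194747209549, 0.06258061528205872), 19.20265769958496) 891 0.024742824563475534
lips ((0.5159071683883667, -0.33235931396484375), (0.17361344397068024, 0.09281550347805023), 26.04486083984375) 362
felt ((0.5168221592903137, -0.33449214696884155), (0.1573510468006134, 0.0849112868309021), 26.924280166625977)
side
red 450 ((0.4558403193950653, -0.009719548746943474), 0.03319068253040314)
blue 182 ((0.6599141359329224, 0.09768398106098175), 0.02059776335954666)
yel 139 ((0.6349348425865173, -0.0633847713470459), 0.026054400950670242)
plaque ((0.469774454832077, 0.32499659061431885), (0.13843552768230438, 0.06518102437257767), 20.108640670776367) 2654 0.0237888059414741
lips ((0.5195640921592712, -0.33560383319854736), (0.17274363338947296, 0.09565846621990204), 26.581504821777344) 120
felt ((0.5189535617828369, -0.33632972836494446), (0.1561192125082016, 0.08544845879077911), 26.9589900970459)
t 23.92 pos [0.4665 0.1587 0.1388] yang 109.51 tilt -1.0 | twist 0.01 then lin cm [-5.78 15.6  11.47] f [-0.5 -0.9  0.3] grip 0.087 0.0
```

View pics/top3.png

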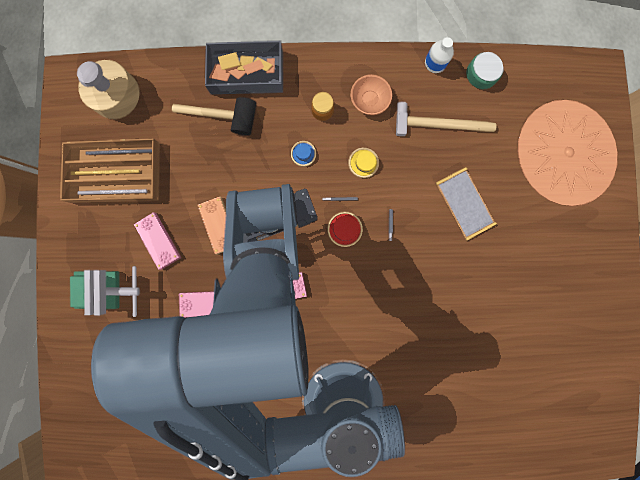

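Top view: blue (303,153), yellow (363,162) and red (345,229) all stand in their own trays, and the bare plaque is at (212,225). Next I fetch the plaque.

```bash
python3 -m pendant '[{"jaw":1,"linear":[-0.8,2,0],"twist":0},{"jaw":1,"linear":[-1,2.8,0],"twist":0},{"jaw":1,"linear":[-1,2.8,0],"twist":0},{"jaw":1,"linear":[-1,2.8,0],"twist":0},{"jaw":1,"linear":[-1,2.8,0],"twist":0},{"jaw":1,"linear":[-0.9,1.8,0],"twist":0},{"jaw":1,"linear":[0,0.6,1],"twist":0},{"jaw":1,"linear":[0,0,2],"twist":0},{"jaw":1,"linear":[0,0,2],"twist":0},{"jaw":1,"linear":[0,0,1],"twist":0},{"jaw":1,"linear":[0,0,0],"twist":0},{"jaw":1,"linear":[0,0,0],"twist":0}]' 30
python3 go.py .4687 .3252 .0235 109.5
```

```text
time: 24.92
position: [0.4687, 0.3224, 0.0779]
tool_rot: [-0.167, 0.986, -0.0, -0.001]
ft_force: [-0.0, 0.3, -0.9]
grip_width: 0.0872
grip_force: 0.0
t 24.92 pos [0.4687 0.3224 0.0779] yang 109.24 tilt -1.0 | twist -0.26 then lin cm [-0.11  0.27  5.44] f [-0.   0.3 -0.9] grip 0.0872 0.0
```

```bash
python3 -m pendant '[{"jaw":1,"linear":[-0.1,0.2,0.4],"twist":-0.2},{"jaw":1,"linear":[0,0,1.2],"twist":0},{"jaw":1,"linear":[0,0,1.4],"twist":0},{"jaw":1,"linear":[0,0,1.2],"twist":0},{"jaw":1,"linear":[0,0,0.8],"twist":0},{"jaw":0.95,"linear":[0,0,0.4],"twist":0},{"jaw":0.9,"linear":[0,0,0],"twist":0},{"jaw":0.86,"linear":[0,0,0],"twist":0}]' 30
python3 -m pendant '[{"jaw":0.83,"linear":[0,0,0],"twist":0},{"jaw":0.81,"linear":[0,0,0],"twist":0},{"jaw":0.79,"linear":[0,0,0],"twist":0},{"jaw":0.77,"linear":[0,0,0],"twist":0},{"jaw":0.75,"linear":[0,0,0],"twist":0},{"jaw":0.73,"linear":[0,0,0],"twist":0},{"jaw":0.6,"linear":[0,0,0],"twist":0},{"jaw":0.55,"linear":[0,0,0],"twist":0},{"jaw":0.55,"linear":[0,0,0],"twist":0}]' 35
python3 go.py .518 -.335 .15 116.9
```

```text
time: 25.58
position: [0.4693, 0.3262, 0.0245]
tool_rot: [-0.17, 0.986, -0.0, -0.0]
ft_force: [-0.5, -0.6, 0.4]
grip_width: 0.0781
grip_force: 0.0
time: 26.33
position: [0.4696, 0.3257, 0.0249]
tool_rot: [-0.17, 0.985, -0.0, 0.0]
ft_force: [0.4, -4.7, 2.5]
grip_width: 0.064
grip_force: 35.0
t 26.33 pos [0.4696 0.3257 0.0249] yang 109.57 tilt -1.0 | twist -7.33 then lin cm [ 25.57 -61.12 -12.46] f [ 0.4 -4.7  2.5] grip 0.064 35.00128448009491
```

```bash
python3 -m pendant '[{"jaw":0.55,"linear":[0,0,-0.2],"twist":0},{"jaw":0.55,"linear":[0,0,-0.6],"twist":0},{"jaw":0.55,"linear":[0,0,-1.2],"twist":0},{"jaw":0.55,"linear":[0,0,-1.7],"twist":-1},{"jaw":0.55,"linear":[0,0,-1.7],"twist":-1.5},{"jaw":0.55,"linear":[0,0,-1.5],"twist":-1.8},{"jaw":0.55,"linear":[0,0,-1],"twist":-1.5},{"jaw":0.55,"linear":[0,0,-0.5],"twist":-1.5},{"jaw":0.55,"linear":[0.4,-1,0],"twist":0},{"jaw":0.55,"linear":[0.8,-2,0],"twist":0},{"jaw":0.55,"linear":[1,-2.4,0],"twist":0},{"jaw":0.55,"linear":[1,-2.4,0],"twist":0}]' 45
python3 -m pendant '[{"jaw":0.55,"linear":[1,-2.4,0],"twist":0},{"jaw":0.55,"linear":[1,-2.4,0],"twist":0},{"jaw":0.55,"linear":[1,-2.4,0],"twist":0},{"jaw":0.55,"linear":[1,-2.4,0],"twist":0},{"jaw":0.55,"linear":[1,-2.4,0],"twist":0},{"jaw":0.55,"linear":[1,-2.4,0],"twist":0},{"jaw":0.55,"linear":[1,-2.4,0],"twist":0},{"jaw":0.55,"linear":[1,-2.4,0],"twist":0},{"jaw":0.55,"linear":[1,-2.4,0],"twist":0},{"jaw":0.55,"linear":[1,-2.4,0],"twist":0},{"jaw":0.55,"linear":[1,-2.4,0],"twist":0},{"jaw":0.55,"linear":[1,-2.4,0],"twist":0}]'
python3 go.py .518 -.335 .11 116.9
```

```text
time: 27.33
position: [0.4751, 0.2411, 0.1087]
tool_rot: [-0.232, 0.973, 0.0, -0.0]
ft_force: [-0.4, 0.0, -3.1]
grip_width: 0.0638
grip_force: 45.0
time: 28.33
position: [0.4979, -0.0705, 0.1086]
tool_rot: [-0.231, 0.973, 0.0, -0.0]
ft_force: [0.1, -0.2, -3.5]
grip_width: 0.0634
grip_force: 45.0
t 28.33 pos [ 0.4979 -0.0705  0.1086] yang 116.76 tilt -1.0 | twist -0.14 then lin cm [ 10.17 -24.49  -0.15] f [ 0.1 -0.2 -3.5] grip 0.0634 44.9995082616806
```

```bash
python3 -m pendant '[{"jaw":0.55,"linear":[1,-2.4,0],"twist":0},{"jaw":0.55,"linear":[1,-2.4,0],"twist":0},{"jaw":0.55,"linear":[1,-2.4,0],"twist":0},{"jaw":0.55,"linear":[1,-2.4,0],"twist":0},{"jaw":0.55,"linear":[1,-2.4,0],"twist":0},{"jaw":0.55,"linear":[1,-2.4,0],"twist":0},{"jaw":0.55,"linear":[1,-2.4,0],"twist":0},{"jaw":0.55,"linear":[1,-2.4,0],"twist":0},{"jaw":0.55,"linear":[0.8,-1.8,0],"twist":0},{"jaw":0.55,"linear":[0.4,-1,0],"twist":0},{"jaw":0.55,"linear":[0,0,0],"twist":0},{"jaw":0.55,"linear":[0,0,0],"twist":0}]'
python3 go.py .518 -.335 .0349 116.9
python3 - <<'E'
from m import *
from rig import robot
o=robot.get_obs()["position"]
for cn in("top","side"):
    c=cams.camera(cn); cv2.imwrite(f"pics/{cn}4.png",c["color"])
    Q,m=tops(c,o[:2],o[2]-.0009,.1,.006); print(cn,"plaque",o.round(4),len(Q),cv2.minAreaRect(Q[:,:2].astype(np.float32)) if len(Q) else 0,Q[:,2].mean())
E
```

```text
time: 29.33
position: [0.5151, -0.3063, 0.1083]
tool_rot: [-0.231, 0.973, 0.001, -0.0]
ft_force: [-0.1, 0.3, -3.8]
grip_width: 0.0637
grip_force: 45.0
t 29.33 pos [ 0.5151 -0.3063  0.1083] yang 116.74 tilt -1.0 | twist -0.16 then lin cm [ 1.04 -2.71  7.33] f [-0.1  0.3 -3.8] grip 0.0637 44.99798655509949
top plaque [ 0.5151 -0.3063  0.1083] 192 ((0.5632094144821167, -0.29187482595443726), (0.036886416375637054, 0.03939437493681908), 28.68842315673828) 0.10811873406055295
side plaque [ 0.5151 -0.3063  0.1083] 577 ((0.513393223285675, -0.29997187852859497), (0.13952592015266418, 0.07737656682729721), 25.435537338256836) 0.10682308581299703
```

View pics/side4.png

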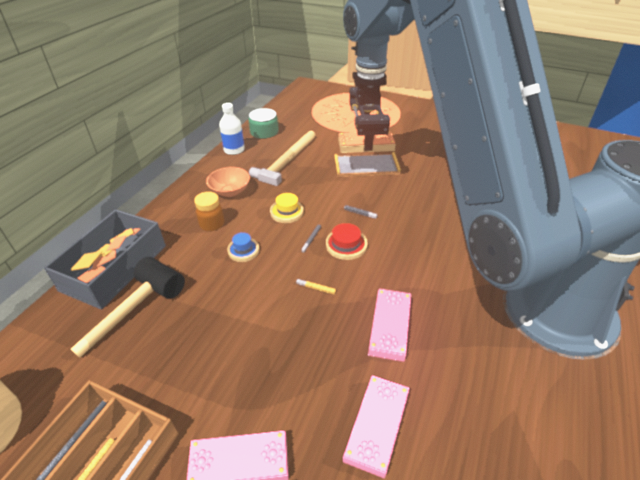

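Side view: the plaque is held above the board at (367,140), copper up, and all three weights are standing. I'm shifting and lowering it.

```bash
python3 -m pendant '[{"jaw":0.55,"linear":[0.3,-0.9,0],"twist":-0.2},{"jaw":0.55,"linear":[0.4,-1.2,0],"twist":0},{"jaw":0.55,"linear":[0.2,-0.6,0.6],"twist":0},{"jaw":0.55,"linear":[0,0,1.1],"twist":0},{"jaw":0.55,"linear":[0,0,1.3],"twist":0},{"jaw":0.55,"linear":[0,0,1.3],"twist":0},{"jaw":0.55,"linear":[0,0,0.8],"twist":0},{"jaw":0.55,"linear":[0,0,0.4],"twist":0},{"jaw":0.55,"linear":[0,0,0],"twist":0},{"jaw":0.55,"linear":[0,0,0],"twist":0},{"jaw":0.55,"linear":[0,0,0],"twist":0}]'
python3 go.py .519 -.3345 .0349 116.9
```

```text
time: 30.35
position: [0.5207, -0.3353, 0.054]
tool_rot: [-0.234, 0.972, -0.0, 0.0]
ft_force: [-0.9, -0.2, -4.3]
grip_width: 0.0632
grip_force: 45.0
t 30.35 pos [ 0.5207 -0.3353  0.054 ] yang 117.04 tilt -1.0 | twist 0.14 then lin cm [0.11 0.15 1.91] f [-0.9 -0.2 -4.3] grip 0.0632 44.99821901321411
```

```bash
python3 -m pendant '[{"jaw":0.55,"linear":[0.1,0.1,0.4],"twist":0},{"jaw":0.55,"linear":[0,0,0.6],"twist":0},{"jaw":0.55,"linear":[0,0,0.4],"twist":0},{"jaw":0.55,"linear":[0,0,0.1],"twist":0},{"jaw":0.55,"linear":[0,0,0],"twist":0},{"jaw":0.55,"linear":[0,0,0],"twist":0}]'
python3 go.py .519 -.3345 .0349 116.9
python3 -m pendant '[{"jaw":0.55,"linear":[0,0,0.1],"twist":0},{"jaw":0.55,"linear":[0,0,0.1],"twist":0},{"jaw":0.55,"linear":[0,0,0],"twist":0}]'
```

```text
time: 30.85
position: [0.5189, -0.3346, 0.0385]
tool_rot: [-0.234, 0.972, 0.0, -0.0]
ft_force: [0.0, 0.0, -2.8]
grip_width: 0.0638
grip_force: 45.0
t 30.85 pos [ 0.5189 -0.3346  0.0385] yang 117.03 tilt -1.0 | twist 0.13 then lin cm [-0.02  0.    0.36] f [ 0.   0.  -2.8] grip 0.0638 44.99833345413208
time: 31.1
position: [0.5189, -0.3346, 0.0366]
tool_rot: [-0.234, 0.972, 0.0, -0.0]
ft_force: [0.5, 0.6, -4.3]
grip_width: 0.0635
grip_force: 45.0
```

```bash
python3 -m pendant '[{"jaw":0.55,"linear":[0,0,0.1],"twist":0},{"jaw":0.55,"linear":[0,0,0],"twist":0},{"jaw":0.55,"linear":[0,0,0],"twist":0}]'
python3 -m pendant '[{"jaw":0.55,"linear":[0,0,0.05],"twist":0},{"jaw":0.55,"linear":[0,0,0],"twist":0},{"jaw":0.55,"linear":[0,0,0],"twist":0}]'
```

```text
time: 31.35
position: [0.5189, -0.3346, 0.0356]
tool_rot: [-0.234, 0.972, 0.0, -0.0]
ft_force: [0.2, 0.1, -3.7]
grip_width: 0.0636
grip_force: 45.0
time: 31.6
position: [0.5189, -0.3346, 0.0351]
tool_rot: [-0.234, 0.972, 0.0, -0.0]
ft_force: [-0.3, -0.4, -3.5]
grip_width: 0.0639
grip_force: 45.0
```

```bash
python3 -m pendant '[{"jaw":0.55,"linear":[0,0,0.05],"twist":0},{"jaw":0.55,"linear":[0,0,0],"twist":0},{"jaw":0.55,"linear":[0,0,0],"twist":0}]'
python3 -m pendant '[{"jaw":0.55,"linear":[0,0,0.05],"twist":0},{"jaw":0.55,"linear":[0,0,0],"twist":0},{"jaw":0.55,"linear":[0,0,0],"twist":0}]'
```

```text
time: 31.85
position: [0.5189, -0.3346, 0.035]
tool_rot: [-0.234, 0.972, -0.0, 0.0]
ft_force: [-0.3, 1.3, -0.0]
grip_width: 0.0635
grip_force: 45.0
time: 32.1
position: [0.519, -0.3347, 0.0349]
tool_rot: [-0.234, 0.972, -0.0, 0.0]
ft_force: [-2.7, 2.3, 5.5]
grip_width: 0.0633
grip_force: 45.0
```

The plaque is seated. I'm releasing gently, rising and backing off.

```bash
python3 -m pendant '[{"jaw":0.74,"linear":[0,0,0],"twist":0},{"jaw":0.77,"linear":[0,0,0],"twist":0},{"jaw":0.85,"linear":[0,0,0],"twist":0},{"jaw":0.95,"linear":[0,0,0],"twist":0},{"jaw":0.95,"linear":[0,0,-0.5],"twist":0},{"jaw":1,"linear":[0,0,-1.5],"twist":0},{"jaw":1,"linear":[0,0,-3],"twist":0},{"jaw":1,"linear":[0,0,-3.5],"twist":0},{"jaw":1,"linear":[0,0,-3.5],"twist":0},{"jaw":1,"linear":[-1,2,-1],"twist":0},{"jaw":1,"linear":[-1,3,0],"twist":0},{"jaw":1,"linear":[-1,3,0],"twist":0}]' 25
python3 -m pendant '[{"jaw":1,"linear":[-1,3,0],"twist":0},{"jaw":1,"linear":[-1,3,0],"twist":0},{"jaw":1,"linear":[-1,3,0],"twist":0},{"jaw":1,"linear":[-1,3,0],"twist":0},{"jaw":1,"linear":[-1,3,0],"twist":0},{"jaw":1,"linear":[-1,3,0],"twist":0},{"jaw":1,"linear":[0,0,0],"twist":0},{"jaw":1,"linear":[0,0,0],"twist":0}]'
python3 - <<'E'
from m import *
for cn in("top","side"):
    c=cams.camera(cn); cv2.imwrite(f"pics/{cn}5.png",c["color"]); print(cn)
    Q,m=tops(c,(.518,-.335),.0345,.1,.005); print("plaque",cv2.minAreaRect(Q[:,:2].astype(np.float32)),len(Q),Q[:,2].mean())
    for nm,xy,z in(("red",(.455,-.01),.0385),("blue",(.658,.097),.0385),("yel",(.6315,-.0655),.0385)):
        Q,m=tops(c,xy,z,.05,.004)
        if len(Q): print(nm,len(Q),cv2.minEnclosingCircle(Q[:,:2].astype(np.float32)))
    if cn=="top": cv2.imwrite("pics/crop5.png",np.hstack([cv2.resize(c["color"][155:255,420:520],(400,400),interpolation=cv2.INTER_CUBIC),cv2.resize(c["color"][130:250,285:405],(400,400),interpolation=cv2.INTER_CUBIC)]))
E
```

```text
time: 33.1
position: [0.5101, -0.2503, 0.1661]
tool_rot: [-0.233, 0.973, -0.002, 0.002]
ft_force: [-0.2, -0.1, -1.1]
grip_width: 0.0873
grip_force: 0.0
time: 33.77
position: [0.4806, -0.0607, 0.1645]
tool_rot: [-0.235, 0.972, -0.0, 0.0]
ft_force: [1.0, 0.0, 0.2]
grip_width: 0.0873
grip_force: 0.0
top
plaque ((0.5179053544998169, -0.33298352360725403), (0.14198553562164307, 0.06529616564512253), 28.310909271240234) 1172 0.03430289501222927
red 17 ((0.4424280822277069, 0.014109881594777107), 0.016211166977882385)
blue 157 ((0.6568285226821899, 0.09709107875823975), 0.02021797001361847)
yel 242 ((0.6300526857376099, -0.0671701729297638), 0.02638072520494461)
side
plaque ((0.4851342737674713, -0.3512084186077118), (0.06124117970466614, 0.06594358384609222), 27.0811767578125) 263 0.033800580917861096
red 449 ((0.4558213949203491, -0.010159247554838657), 0.033025242388248444)
blue 186 ((0.6590674519538879, 0.09702794253826141), 0.02174718864262104)
yel 226 ((0.6320195198059082, -0.06444524973630905), 0.02729724906384945)
```

View pics/crop5.png

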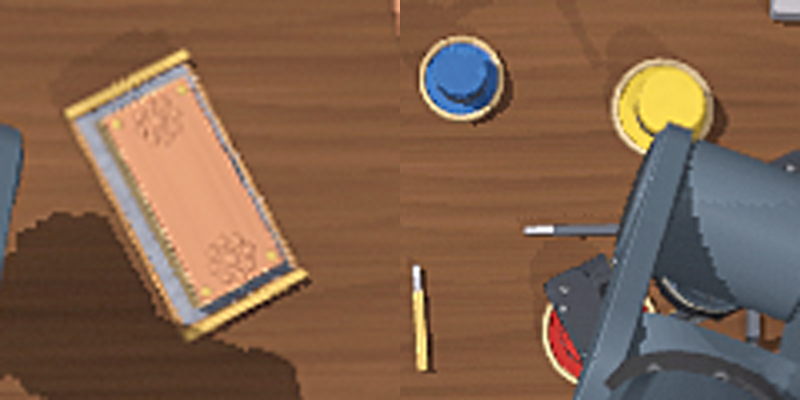

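The plaque centre is within about 1.5 mm of the board centre and the yaw within about 1°, lying copper up between the lips. In the crop it looks shifted right, but that is parallax. The weights sit in the middle of their trays and the gripper is open and clear, so I'm handing in.

```bash
python3 -c "
from rig import robot
print(robot.hand_in())"
```

```text
the job is handed in; nothing more can be done
None
```

The job is handed in at about 34 s of the 109 s allowed: blue, yellow and red each stand in their own tray, and the plaque lies copper side up on the felt board, about 1.5 mm from centre and 1° from lengthwise by camera, with the gripper open and clear.

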